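# Lift the jar block out of the block heater with its key and hold it level

### The job

The four jars have had their time in the block heater: take the T-handled lifting key out of its holder, put its foot down through the slot in the dark steel bridge on top of the aluminium block, and give the key about a quarter turn so that the foot is caught under the bridge. Lift the block with its jars straight up out of the heater and finish still holding it there, hanging from the key alone, level and still over the heater with its underside some 4 to 10 cm above the heater's top. Keep the jars in their wells and leave the other things on the bench where they are.

Things in the scene. Friction and masses are not known exactly. Their poses are not given: they have to be found in the camera images.
- key_grip (a point): centre of the orange bar handle of the T-shaped lifting key (rigid, 0.12 kg), where it is gripped; it stands upright in its holder, z up. Bar 74 long (x), 14 wide (y), 14 high. An 8 mm steel shaft runs straight down from it through a round stop collar (30 mm across, 5 thick, its underside 52.5 mm below this point) to the foot. A half turn of the key makes no difference
- key_foot (a point): middle of the underside of the key's hammer-head foot, 70 mm straight below key_grip, same axes. The foot is a cross bar parallel to the handle: 26 long (x), 6.5 wide (y), its top 62 mm below key_grip; its lowest 2 mm are narrower (22 x 3.5) as a lead-in
- holder_top (a point): centre of the top of the fixed dark grey key holder (84 x 62 mm foot, 68 x 48 mm body, 34 mm high). The key's collar rests on it and the foot hangs loosely in its slot, 30 (x) x 10 (y) mm; the key lifts straight out
- block_slot (a point): centre of the slot in the upper face of the dark steel bridge on the block, z up. Slot 31 long (x), 11 wide (y), through the round bridge plate, 43 mm across, 7 thick. Below the plate 12 mm are free above the block, so that the foot can turn there either way. With the foot in line, the key goes down till its collar rests on the bridge; the foot then has 2.5 mm of play under the plate
- block: the aluminium block, 108 x 108 x 36 mm, about 0.55 kg with its jars, origin at the middle of its underside, 55 mm below block_slot, same axes. Loose, 34 mm deep in the heater's well with 2 mm of play on each side. The four jar caps stand 3 mm lower than the bridge, 24 mm or more from the slot's centre. It hangs level from the bridge
- heater_top (a point): middle of the well's mouth in the top of the light grey block heater, 64 mm above the bench, z up; the sloping control panel is on its -x side. Heater 172 x 192 mm, the panel reaching 46 mm farther; well 112 x 112 mm, 34 mm deep. It does not move
- well_1 (a point): middle of the floor of the block's well at x +29, y +29 mm in the block's axes; 35 mm across, 28 mm deep
- jar_1_base (a point): middle of the underside of the white jar with red cap (33 mm across, 44 mm high, 0.05 kg) that stands loose in well_1, 16 mm of it above the block
- well_2 (a point): middle of the floor of the block's well at x +29, y -29 mm in the block's axes; 35 mm across, 28 mm deep
- jar_2_base (a point): middle of the underside of the white jar with red cap (33 mm across, 44 mm high, 0.05 kg) that stands loose in well_2, 16 mm of it above the block
- well_3 (a point): middle of the floor of the block's well at x -29, y +29 mm in the block's axes; 35 mm across, 28 mm deep
- jar_3_base (a point): middle of the underside of the white jar with red cap (33 mm across, 44 mm high, 0.05 kg) that stands loose in well_3, 16 mm of it above the block
- well_4 (a point): middle of the floor of the block's well at x -29, y -29 mm in the block's axes; 35 mm across, 28 mm deep
- jar_4_base (a point): middle of the underside of the white jar with red cap (33 mm across, 44 mm high, 0.05 kg) that stands loose in well_4, 16 mm of it above the block
- wash_bottle_mid (a point): middle of a white wash bottle with blue cap, 61 x 97 x 177 mm, standing behind the work; bystander
- bench_timer_mid (a point): middle of a bench timer lying on its back, 66 x 62 x 19 mm; bystander
- pill_tin_mid (a point): middle of a small round metal tin, 48 mm across, 21 mm high, behind the work; bystander

How it is judged:
On the way, in this order (a step that is already met when the one before it is completed fails the run):
1. the key is lifted out of its holder (z of key_foot in the frame of holder_top above 0.004 m), for 0.1 s.
2. the key's foot is down through the slot, in line with it (z of key_foot in the frame of block_slot below -0.012 m and horizontal distance between key_foot and block_slot below 0.006 m and angle between the x axis of key_foot and the x axis of block_slot, either way round below 0.45 rad), for 0.1 s.
3. the key is turned across the slot, its foot under the bridge (z of key_foot in the frame of block_slot below -0.012 m and horizontal distance between key_foot and block_slot below 0.006 m and angle between the x axis of key_foot and the x axis of block_slot, either way round above 0.9 rad and z of block in the frame of heater_top below 0.004 m), for 0.1 s.
At the end, for the whole second after the job is handed in: The block hangs only from the gripped key, turned 52 degrees or more across the slot: underside 25 to 130 mm above the heater's top, middle within 50 mm of the well's, tilt under 5 degrees, at rest (30 mm/s, 0.15 rad/s), nothing else touching it; all jars within 6 mm of their places in the wells (z of block in the frame of heater_top between 0.025 and 0.13 m and horizontal distance between block and heater_top below 0.05 m and angle between block's own z axis and vertical below 0.09 rad and linear speed of block below 0.03 m/s and angular speed of block below 0.15 rad/s and contact force between key and block above 1.5 N and contact force between the fingers and key above 2 N and contact force between block and the fingers below 0.05 N and contact force between block and the arm below 0.05 N and contact force between block and heater below 0.05 N and angle between the x axis of key_foot and the x axis of block_slot, either way round above 0.9 rad and z of key_foot in the frame of block_slot below -0.012 m and horizontal distance between key_foot and block_slot below 0.006 m and z of jar_1_base in the frame of well_1 below 0.006 m and horizontal distance between jar_1_base and well_1 below 0.006 m and z of jar_2_base in the frame of well_2 below 0.006 m and horizontal distance between jar_2_base and well_2 below 0.006 m and z of jar_3_base in the frame of well_3 below 0.006 m and horizontal distance between jar_3_base and well_3 below 0.006 m and z of jar_4_base in the frame of well_4 below 0.006 m and horizontal distance between jar_4_base and well_4 below 0.006 m); the arm keeps its last pose, push and grip.
It fails at once if a jar comes out of its well (distance between jar_1_base and well_1 above 0.015 m or distance between jar_2_base and well_2 above 0.015 m or distance between jar_3_base and well_3 above 0.015 m or distance between jar_4_base and well_4 above 0.015 m).
It fails at once if the block is tipped by more than 20 degrees (angle between block's own z axis and vertical above 0.35 rad).
It fails at once if a bystander is moved by more than 30 mm (distance of any of wash_bottle_mid, bench_timer_mid, pill_tin_mid from where it was at the start of the episode above 0.03 m).
It also fails if it takes over 48 s, if anything falls off the work surface, if the arm or the gripper's body presses on something with over 40 N, if the wrist force passes 120 N, or if a joint passes its speed limit or range.

### The arm

A 6-joint arm with a two-finger parallel gripper is mounted at the origin on a cart in front of the work surface, level with it; the furniture and walls round the work are solid. World frame = base frame: x ahead of the robot, y to its left, z up, the work surface at z = 0. Lengths are in m, angles in rad, forces in N, time in s.
With the tool pointing down it reaches from about 0.225 to 0.875 m from the base axis. Payload 3.4 kg.
Tool frame: the origin (TCP) lies at the very end of the fingers, on their centre line; the grasp point (between the pads) lies 19 mm behind it; z points along the fingers, y is the direction in which the jaws open and shut (so a half turn about z gives the same grasp; the last joint's range is limited). The gripper opens to 85 mm and grips with 20 to 120 N. Pads are 22 mm wide; open, the fingers measure 114 mm over their backs; the gripper's body (76 mm by 85 mm) begins 54 mm behind the grasp point. The pads swing forward as they close: fully open they stand 13 mm farther back than shut.
Start: joints at [1.137, 0.276, 1.505, -0, 1.361, -0.121], TCP at [0.177, 0.547, 0.209] pointing down, gripper open.
Joint ranges: [-2.89, 2.89], [-0.75, 2.08], [0.22, 2.7], [-1.18, 4.32], [0.11, 2.71], [-2.7, 2.7]. Speed limits (rad/s): [2.57, 2.57, 3.14, 3.14, 3.14, 3.14].

### API

Orientations are given as a unit quaternion [w, x, y, z].
In Python, from rig import manip, viewer, job gives the robot as it stands.
- The arm moves only by the shell command python3 -m crank 'ROWS' [OPENING] [FORCE]. ROWS is JSON, a list of rows, each a list of 6 numbers: the shift along the tool's x, y, z in m, then the turn, a rotation vector about the tool's x, y, z in degrees. In form: [[dx, dy, dz, rx, ry, rz], ...]. A call has 1 to 20 rows; each row is the pose to reach, as a shift and turn from the pose measured when the call began, along the tool's axes at that moment; what a row does not reach only later rows make up. A row lasts 1/8 s, in which the tool goes at most 62.5 mm and 10.7 degrees, less where a joint would pass 70% of its speed; a pose out of reach is approached as far as the arm can. A call with a gripper value outside its range is refused whole. OPENING is the opening, from 0 (shut) to 1 (fully open), set as the call begins (- or left out, the last holds). The fingers move at their own pace and stop on an object; FORCE is the grip in N (left out, the last holds). Time passes only in rows, so rows that repeat a pose let the fingers close. It gives the time, the measured TCP pose, the force and the opening at its end, in the units of the state.
- manip.get_state(): the state, without advancing time (a new reading comes with each control period).
- viewer.get_image(name): name is "scene" or "top" or "wrist"; returns a dict with "frame" (420x560x3 uint8, blue, green, red), "range_z" (420x560 float32, m along the optical axis (not along the pixel's ray), 0 where there is no reading), "intrinsics" (3x3 intrinsics, pixels), "world_from_camera" (4x4, takes a point from camera to world coordinates); the wrist camera has in their place "mount" (4x4, takes a point from camera to tool coordinates, whose origin is the TCP and whose axes are the flange's). Camera axes: x right, y up, looking along -z (the intrinsics and any distortion apply to the point x, -y, -z); pixel columns grow to the right and rows downward; lengths in m; the calibration is good to about 2 mm. A picture is of the moment at which its call begins: read the wrist's pose just before it.
- job.sign_off(): hands the job in, once; it reports no verdict.
The state is a dict: "clock": time; "qpos": joint angles; "qd": joint speeds; "effort": joint torques, N m; "position": TCP position; "ee_rot": TCP orientation; "contact_force": force on the tool from outside, world axes, zero at the start; "moment": the same for the moment, N m; "width": finger opening in m.
Only numpy, scipy, OpenCV 4.12 (cv2) and the standard library are available. Lean on these libraries where they do the work, as an engineer would, in place of code of your own. Each camera call takes 0.05 s, during which the arm holds its last target. There are 200 camera calls.

## Working session

There is one attempt and no reset: what is moved stays moved. The work goes in short steps, Python scripts to look and compute and a shell command to move; the robot and the scene stay as the last step left them, time stands still between calls to the robot, and variables do not carry over. Pictures are saved under pics/ and viewed, about 8 in all and at most 12, crops included, and the job is handed in when it is done.

```bash
mkdir -p pics; cat > h.py <<'E'
import numpy as np, cv2
from rig import manip, viewer, job
from scipy.spatial.transform import Rotation as R
def rot(q): return R.from_quat([q[1],q[2],q[3],q[0]]).as_matrix()
def grab(name):
    s=manip.get_state(); im=viewer.get_image(name)
    if name=="wrist":
        T=np.eye(4);T[:3,:3]=rot(s["ee_rot"]);T[:3,3]=s["position"];T=T@im["mount"]
    else: T=im["world_from_camera"]
    np.savez(f"{name}.npz",f=im["frame"],z=im["range_z"],K=im["intrinsics"],T=T)
    return im["frame"],im["range_z"],np.array(im["intrinsics"]),np.array(T)
def load(name):
    d=np.load(f"{name}.npz"); return d["f"],d["z"],d["K"],d["T"]
def cloud(z,K,T):
    v,u=np.mgrid[:z.shape[0],:z.shape[1]]
    P=np.stack([(u-K[0,2])/K[0,0]*z,-(v-K[1,2])/K[1,1]*z,-z],-1)
    P=P@T[:3,:3].T+T[:3,3]; P[z<=0]=np.nan; return P
E
python3 - <<'E'
from h import *
for n in("top","scene"):
    f,z,K,T=grab(n); cv2.imwrite(f"pics/{n}0.png",f); print(n,T.round(3).tolist(),K.round(1).tolist())
print(manip.get_state())
E
```

```text
top [[0.003, 0.992, -0.124, 0.493], [-0.999, 0.008, 0.033, -0.024], [0.034, 0.124, 0.992, 1.0], [0.0, 0.0, 0.0, 1.0]] [[495.4, 0.0, 282.5], [0.0, 495.4, 206.2], [0.0, 0.0, 1.0]]
scene [[-0.626, 0.429, -0.652, 0.037], [-0.78, -0.343, 0.523, 0.409], [0.001, 0.836, 0.549, 0.581], [0.0, 0.0, 0.0, 1.0]] [[397.5, 0.0, 279.2], [0.0, 397.5, 206.6], [0.0, 0.0, 1.0]]
{'clock': 0.1, 'qpos': array([ 1.13701075e+00,  2.76540908e-01,  1.50604169e+00,  1.22805980e-05,
        1.36071551e+00, -1.21001827e-01]), 'qd': array([-0.0012751 , -0.00077603, -0.00188116, -0.00181964,  0.00017313,
        0.00034629]), 'effort': array([ 1.48421415e-03, -4.17696118e+01, -2.46405172e+01, -1.15347048e-04,
        5.71684606e-03,  3.62072996e-06]), 'position': array([0.17670978, 0.54661664, 0.20840703]), 'ee_rot': array([-2.39293604e-04,  1.55756351e-01,  9.87795137e-01, -8.18484052e-04]), 'contact_force': array([ 0.72694132, -0.64506856,  0.80041313]), 'moment': array([0.05845844, 0.00678591, 0.00338912]), 'width': 0.08515907311672864}
```

View pics/top0.png

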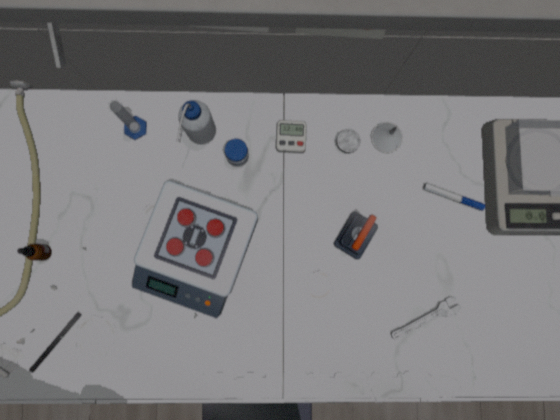

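View pics/scene0.png

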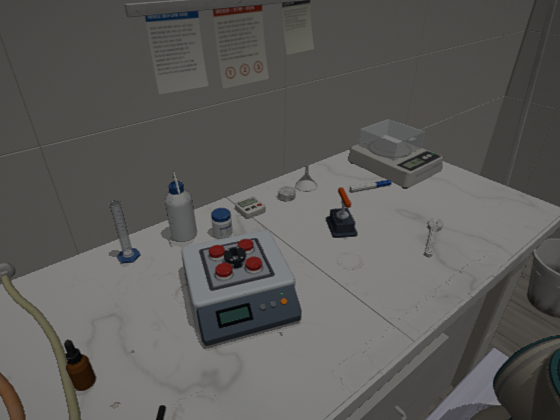

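```bash
python3 - <<'E'
from h import *
for n,box in(("top",(325,200,60,70)),("scene",(325,175,40,45))):
    f,z,K,T=load(n); P=cloud(z,K,T)
    h=cv2.cvtColor(f,cv2.COLOR_BGR2HSV); x,y,w,hh=box
    m=np.zeros(z.shape,bool); m[y:y+hh,x:x+w]=True
    m&=(h[...,1]>130)&(h[...,2]>90)&((h[...,0]<18)|(h[...,0]>172))&(z>0)
    Q=P[m]; print(n,m.sum(),np.median(Q,0), Q.min(0),Q.max(0), np.percentile(Q[:,2],[5,50,95]))
    top=Q[Q[:,2]>np.percentile(Q[:,2],30)]
    r=cv2.minAreaRect((top[:,:2]*1000).astype(np.float32)); print(r)
    hh=R.identity
f,z,K,T=load("top");P=cloud(z,K,T)
# red caps
h=cv2.cvtColor(f,cv2.COLOR_BGR2HSV)
m=((h[...,0]<12)|(h[...,0]>170))&(h[...,1]>130)&(h[...,2]>90); m[:,:160]=0;m[:,235:]=0;m[:200]=0;m[272:]=0
n,l,s,c=cv2.connectedComponentsWithStats(m.astype(np.uint8))
for i in range(1,n):
    if s[i,4]>60:
        q=P[l==i]; print(c[i],s[i,4],np.nanmedian(q,0),(np.nanmin(q,0)+np.nanmax(q,0))/2)
for p in [(194,222),(150,240),(230,215),(100,300),(186,237),(194,237)]: print(p,P[p[1],p[0]])
a=cv2.resize(f[195:280,150:240],None,fx=5,fy=5,interpolation=cv2.INTER_CUBIC)
b=cv2.resize(f[205:265,328:386],None,fx=6,fy=6,interpolation=cv2.INTER_CUBIC)
o=np.zeros((430,800,3),np.uint8);o[:425,:450]=a;o[:360,450:798]=b
cv2.imwrite("pics/crop.png",cv2.convertScaleAbs(o,alpha=1.6))
E
```

```text
top 215 [ 0.55369039 -0.20104977  0.0916156 ] [ 0.52787507 -0.22374039  0.08502027] [ 0.58942012 -0.18362272  0.09598011] [0.08876212 0.0916156  0.09448424]
((558.5588989257812, -203.5811767578125), (11.790616035461426, 69.68246459960938), 60.63942337036133)
scene 76 [ 0.55588036 -0.20180556  0.09296868] [ 0.52709979 -0.22528157  0.08884056] [ 0.58867312 -0.18486255  0.09503569] [0.09066018 0.09296868 0.09463482]
((557.6276245117188, -204.4998321533203), (9.598661422729492, 67.87850952148438), 59.41853332519531)
[185.09424084 216.61256545] 191 [0.58623405 0.12645952 0.08054268] [0.58676062 0.12654815 0.08015921]
[214.75       226.94387755] 196 [0.5678364  0.07089834 0.08055858] [0.56783745 0.07155169 0.08034591]
[174.23655914 246.0483871 ] 186 [0.53225424 0.14496396 0.08039097] [0.53226162 0.14436586 0.0799638 ]
[202.98305085 256.89265537] 177 [0.51238534 0.0916315  0.08034473] [0.51238921 0.09161307 0.08127005]
(194, 222) [0.57870816 0.1126283  0.05971562]
(150, 240) [0.54390956 0.19289366 0.06479105]
(230, 215) [0.59208137 0.04453179 0.06391923]
(100, 300) [4.29178053e-01 3.00942252e-01 2.27291312e-04]
(186, 237) [nan nan nan]
(194, 237) [0.54996218 0.11113774 0.06504146]
```

View pics/crop.png

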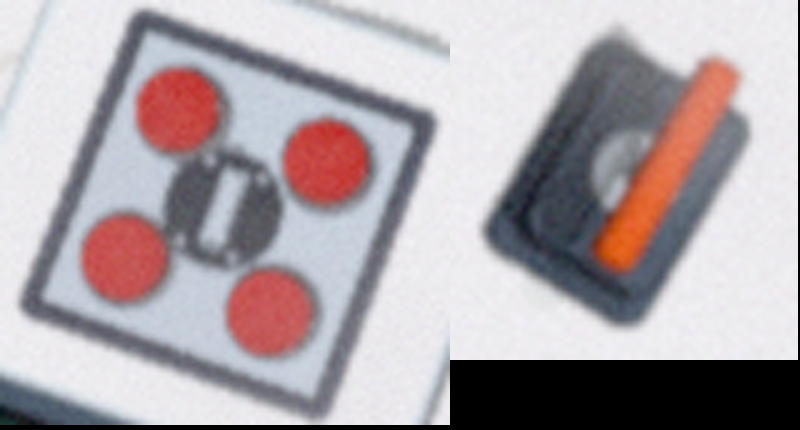

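Crop: the slot is centred near (220,208) in the left half, i.e. top pixel (194,236.6). The orange bar runs from (615,255) to (720,75) in the right half. Next I'll work out a viewing pose for the wrist camera above the slot.

```bash
cat >> h.py <<'E'
def plan(pos,yaw):
    "row reaching TCP pos with tool vertical and tool-x at world angle yaw (deg)"
    s=manip.get_state(); A=rot(s["ee_rot"]); y=np.radians(yaw)
    B=np.array([[np.cos(y),np.sin(y),0],[np.sin(y),-np.cos(y),0],[0,0,-1]])
    d=A.T@(np.array(pos)-s["position"]); r=np.degrees(R.from_matrix(A.T@B).as_rotvec())
    print("row",d.round(4).tolist(),r.round(2).tolist(),"len",np.linalg.norm(d).round(3))
def st():
    s=manip.get_state(); A=rot(s["ee_rot"])
    print("t",s["clock"],"p",s["position"].round(4),"yaw",np.degrees(np.arctan2(A[1,0],A[0,0])).round(2),"tilt",np.degrees(np.arccos(-A[2,2])).round(2),"F",s["contact_force"].round(2),"M",s["moment"].round(2),"w",round(s["width"],4),"q",s["qpos"].round(2))
E
python3 - <<'E'
from h import *
im=viewer.get_image("wrist"); M=np.array(im["mount"]); print(M.round(3),im["intrinsics"])
y=np.radians(160.5);B=np.array([[np.cos(y),np.sin(y),0],[np.sin(y),-np.cos(y),0],[0,0,-1]])
# camera ray
c=B@M[:3,3]; d=-(B@M[:3,2]); z=0.30; t=(z+c[2]-.085)/-d[2]; off=c+d*t
pos=np.array([.5497-off[0],.1085-off[1],z]); print(pos); plan(pos,160.5)
E
```

```text
[[ 0.     0.962  0.273  0.069]
 [ 1.    -0.     0.     0.001]
 [ 0.     0.273 -0.962 -0.165]
 [ 0.     0.     0.     1.   ]] [[363.08548807   0.         277.58627904]
 [  0.         363.08548807 204.58353689]
 [  0.           0.           1.        ]]
[0.51262265 0.12062193 0.3       ]
row [-0.4507, -0.3022, -0.0911] [-0.08, -0.01, 1.58] len 0.55
```

```bash
python3 -m crank '[[-0.02,-0.015,-0.05,0,0,0],[-0.06,-0.04,-0.06,0,0,0],[-0.11,-0.07,-0.06,0,0,0],[-0.16,-0.105,-0.06,0,0,0],[-0.21,-0.14,-0.06,0,0,1],[-0.26,-0.175,-0.06,0,0,1.5],[-0.31,-0.21,-0.06,0,0,1.5],[-0.36,-0.24,-0.06,0,0,1.5],[-0.41,-0.275,-0.05,0,0,1.5],[-0.45,-0.302,-0.04,0,0,1.5],[-0.45,-0.302,-0.04,0,0,1.5],[-0.45,-0.302,-0.04,0,0,1.5],[-0.45,-0.302,-0.04,0,0,1.5],[-0.45,-0.302,-0.04,0,0,1.5]]' 1
python3 - <<'E'
from h import *
st(); f,z,K,T=grab("wrist"); st(); cv2.imwrite("pics/w1.png",f)
P=cloud(z,K,T)
E
```

```text
clock: 1.9
position: [0.5115, 0.122, 0.2494]
ee_rot: [0.0, 0.168, 0.986, -0.0]
contact_force: [0.1, 0.1, -0.3]
width: 0.0858
t 1.9 p [0.5115 0.122  0.2494] yaw 160.68 tilt 0.06 F [ 0.05  0.06 -0.34] M [-0.02 -0.03  0.02] w 0.0858 q [ 0.1   0.18  1.53 -0.    1.43 -1.13]
t 1.95 p [0.5116 0.1219 0.2493] yaw 160.68 tilt 0.06 F [ 1.04 -0.43 -0.38] M [ 0.   -0.01  0.05] w 0.0856 q [ 0.1   0.18  1.53 -0.    1.43 -1.13]
```

View pics/w1.png

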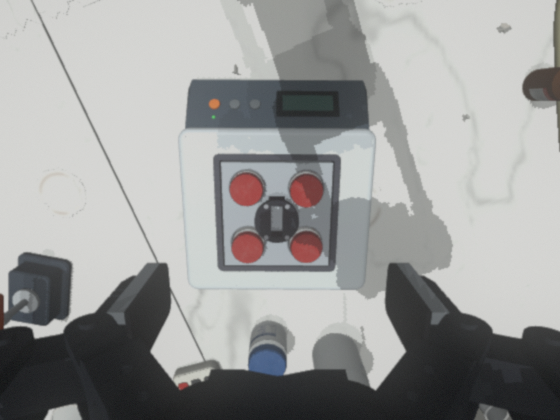

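The wrist picture shows the slot near (276,219), lying almost along the image vertical. I'll fit the bridge disc and the slot there.

```bash
python3 - <<'E'
from h import *
f,z,K,T=load("wrist");
def px(u,v,zw):
    d=T[:3,:3]@np.array([(u-K[0,2])/K[0,0],-(v-K[1,2])/K[1,1],-1]); t=(zw-T[2,3])/d[2]; return T[:3,3]+d*t
x0,y0,S=240,185,8
c=f[y0:255,x0:312]; b=cv2.resize(c,None,fx=S,fy=S,interpolation=cv2.INTER_CUBIC); g=cv2.cvtColor(b,cv2.COLOR_BGR2GRAY)
# slot: bright region in the dark disc
th=(g>75).astype(np.uint8); n,l,s,cc=cv2.connectedComponentsWithStats(th)
for i in range(1,n):
    if 2000<s[i,4]<30000:
        r=cv2.minAreaRect(cv2.findContours((l==i).astype(np.uint8),0,1)[0][0]); ctr=np.array(r[0])/S+[x0-.4,y0-.4]
        q=cv2.boxPoints(r)/S+[x0-.4,y0-.4]; W=np.array([px(*p,.085) for p in q]); print(s[i],r,ctr,px(*ctr,.085)); 
        e=[W[1]-W[0],W[2]-W[1]]; print([(np.linalg.norm(k),np.degrees(np.arctan2(k[1],k[0]))) for k in e])
cv2.imwrite("pics/w1c.png",cv2.convertScaleAbs(b,alpha=1.5))
# block outline from caps and heater
h=cv2.cvtColor(f,cv2.COLOR_BGR2HSV)
m=((h[...,0]<12)|(h[...,0]>170))&(h[...,1]>130)&(h[...,2]>70); m[:160]=0;m[275:]=0;m[:,:220]=0;m[:,335:]=0
n,l,s,cc=cv2.connectedComponentsWithStats(m.astype(np.uint8)); W=[]
for i in range(1,n):
    if s[i,4]>200: W.append(px(*cc[i],.08)); print(cc[i],W[-1],s[i,4])
print("mean",np.mean(W,0))
E
```

```text
[ 353  147   54   53 2229] ((379.362060546875, 173.84481811523438), (54.40873336791992, 50.32343673706055), 21.801406860351562) [287.02025757 206.33060226] [0.53958423 0.12244966 0.085     ]
[(np.float64(0.006127785996253783), np.float64(139.8866001767063)), (np.float64(0.006457495446878536), np.float64(48.20922970133548))]
[248.29243354 190.5398773 ] [0.51415384 0.09253249 0.08      ] 489
[299.14079422 194.34296029] [0.53358561 0.13679341 0.08      ] 277
[303.16498316 251.52188552] [0.59050141 0.1220899  0.08      ] 297
mean [0.54608029 0.1171386  0.08      ]
```

View pics/w1c.png

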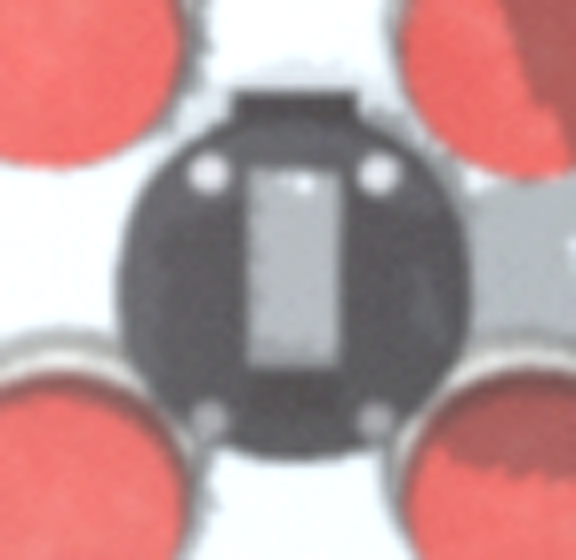

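The enlarged crop shows the screws at (210,172), (377,173), (210,418) and (376,416), and the slot from about y 168 to 415, x 247 to 340. The centre is therefore (293,293), and the long axis is vertical in the image to within about 1°. I'll turn this into a position and view the key from a matching wrist pose, so that camera bias cancels.

```bash
cat >> h.py <<'E'
def px(K,T,u,v,zw):
    d=T[:3,:3]@np.array([(u-K[0,2])/K[0,0],-(v-K[1,2])/K[1,1],-1]); t=(zw-T[2,3])/d[2]; return T[:3,3]+d*t
E
python3 - <<'E'
from h import *
f,z,K,T=load("wrist")
a=lambda u,v:(u/8+240-.44,v/8+185-.44)
c=px(K,T,*a(293,293),.085);print("slot",c)
for s in [((210,172),(210,418)),((377,173),(376,416))]:
    e=px(K,T,*a(*s[0]),.085)-px(K,T,*a(*s[1]),.085);print(np.degrees(np.arctan2(e[1],e[0])),np.linalg.norm(e))
P=cloud(z,K,T)
s=P[200:240,255:300].reshape(-1,3); s=s[(s[:,2]>.08)]; print(len(s),np.nanmedian(s,0),(s.min(0)+s.max(0))/2)
# same tool-relative offset over the key
st0=manip.get_state(); off=rot(st0["ee_rot"]).T@(c-st0["position"]);print("off",off)
y=np.radians(150.6);B=np.array([[np.cos(y),np.sin(y),0],[np.sin(y),-np.cos(y),0],[0,0,-1]])
pos=np.array([.558,-.204,0])-B@np.array([off[0],off[1],0]); plan([pos[0],pos[1],.25],150.6)
E
```

```text
slot [0.55013656 0.10789698 0.085     ]
160.18032144062732 0.03095063228541487
160.8532001255793 0.030566974217837124
1243 [0.54904772 0.1101169  0.08514815] [0.5502047  0.10841367 0.08394024]
off [-0.0409617  -0.00028582  0.16433297]
row [-0.1114, -0.2847, -0.0004] [-0.05, 0.03, 10.08] len 0.306
```

```bash
python3 -m crank '[[-0.02,-0.05,0,0,0,2],[-0.04,-0.1,0,0,0,4],[-0.06,-0.15,0,0,0,6],[-0.08,-0.2,0,0,0,8],[-0.1,-0.25,0,0,0,9],[-0.1114,-0.2847,0,0,0,10],[-0.1114,-0.2847,0,0,0,10],[-0.1114,-0.2847,0,0,0,10],[-0.1114,-0.2847,0,0,0,10]]'
python3 - <<'E'
from h import *
f,z,K,T=grab("wrist"); st()
P=cloud(z,K,T)
h=cv2.cvtColor(f,cv2.COLOR_BGR2HSV)
m=(h[...,1]>130)&(h[...,2]>70)&((h[...,0]<18)|(h[...,0]>172))&(z>0); m[:150]=0;m[290:]=0;m[:,:200]=0;m[:,360:]=0
v,u=np.nonzero(m);print(m.sum(),u.min(),u.max(),v.min(),v.max())
Q=P[m];print(np.median(Q,0),np.percentile(Q[:,2],[5,50,95]))
W=np.array([px(K,T,a,b,.0935) for a,b in zip(u,v)]);r=cv2.minAreaRect((W[:,:2]*1000).astype(np.float32));print(r,W.mean(0))
cv2.imwrite("pics/w2.png",cv2.resize(f[150:290,190:380],None,fx=4,fy=4,interpolation=cv2.INTER_CUBIC))
E
```

```text
clock: 3.08
position: [0.5225, -0.1821, 0.2498]
ee_rot: [0.0, 0.252, 0.968, -0.0]
contact_force: [-0.0, -0.3, 0.1]
width: 0.0854
t 3.125 p [ 0.5225 -0.1822  0.2499] yaw 150.79 tilt 0.05 F [ 0.01  0.55 -0.5 ] M [-0.04  0.07  0.  ] w 0.0851 q [-0.46  0.22  1.48 -0.    1.44 -1.52]
461 268 281 190 261
[ 0.56914804 -0.21178471  0.09343062] [0.09217089 0.09343062 0.09472982]
((559.30224609375, -205.44415283203125), (11.065482139587402, 70.2780990600586), 58.91473388671875) [ 0.56255347 -0.20779339  0.0935    ]
```

View pics/w2.png

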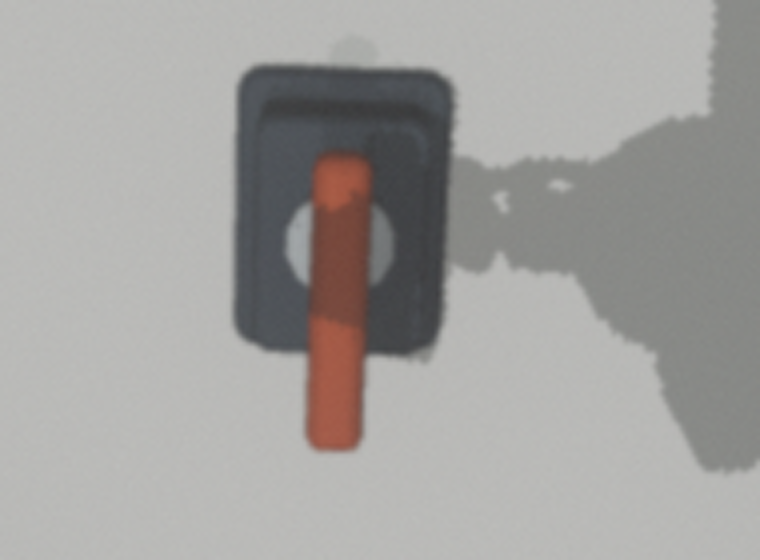

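The bar runs from (345,155) to (333,448) in this crop, about 2° off the image vertical. The collar is centred at about (340,243).

```bash
python3 - <<'E'
from h import *
f,z,K,T=load("wrist"); a=lambda u,v:(u/4+190-.4,v/4+150-.4)
A=px(K,T,*a(344.5,152),.0935);B=px(K,T,*a(333.5,451),.0935);e=A-B
print((A+B)/2,np.linalg.norm(e),np.degrees(np.arctan2(e[1],e[0])))
print("collar",px(K,T,*a(340,243),.0385))
v,u=np.mgrid[185:265,262:286]
P=cloud(z,K,T)[185:265,262:286].reshape(-1,3);P=P[P[:,2]>.085];r=cv2.minAreaRect((P[:,:2]*1e3).astype(np.float32));print(r,P.mean(0))
plan([.5588,-.2052,.115],149.1); plan([.5588,-.2052,.0675],149.1)
E
```

```text
[ 0.55914401 -0.20503614  0.0935    ] 0.07392698883443925 148.65349323066087
collar [ 0.56009397 -0.20578712  0.0385    ]
((559.8599243164062, -205.80059814453125), (13.972302436828613, 73.32756042480469), 58.89011764526367) [ 0.55831663 -0.20485409  0.0929175 ]
row [-0.0428, -0.0023, 0.1349] [-0.03, 0.04, 1.69] len 0.142
row [-0.0428, -0.0023, 0.1824] [-0.03, 0.04, 1.69] len 0.187
```

```bash
python3 -m crank '[[-0.02,-0.001,0.04,0,0,1.9],[-0.043,-0.0023,0.08,0,0,1.9],[-0.0433,-0.0023,0.12,0,0,1.9],[-0.0433,-0.0023,0.15,0,0,1.9],[-0.0433,-0.0023,0.17,0,0,1.9],[-0.0433,-0.0023,0.1825,0,0,1.9],[-0.0433,-0.0023,0.1825,0,0,1.9],[-0.0433,-0.0023,0.1825,0,0,1.9]]'
python3 -c "
from h import *
st()"
```

```text
clock: 4.12
position: [0.56, -0.2056, 0.0684]
ee_rot: [0.001, 0.268, 0.963, -0.001]
contact_force: [0.1, 0.1, -0.1]
width: 0.0854
t 4.125 p [ 0.56   -0.2056  0.0684] yaw 148.91 tilt 0.15 F [ 0.15  0.13 -0.09] M [ 0.06 -0.02  0.  ] w 0.0854 q [-0.47  0.41  1.67 -0.    1.06 -1.5 ]
```

```bash
python3 -m crank '[[0,0,0,0,0,0],[0,0,0,0,0,0],[0,0,0,0,0,0],[0,0,0,0,0,0],[0,0,0,0,0,0],[0,0,0,0,0,0],[0,0,0,0,0,0],[0,0,0,0,0,0]]' 0 80
python3 -c "
from h import *
st()"
```

```text
clock: 5.12
position: [0.5602, -0.2059, 0.0688]
ee_rot: [0.002, 0.268, 0.963, -0.001]
contact_force: [-0.9, 0.3, 4.9]
width: 0.0097
t 5.125 p [ 0.5602 -0.2059  0.0688] yaw 148.91 tilt 0.19 F [-0.93  0.27  4.93] M [-0.05  0.15 -0.01] w 0.0097 q [-0.47  0.41  1.67 -0.    1.06 -1.5 ]
```

```bash
python3 - <<'E'
from h import *
f,z,K,T=grab("wrist"); f2,*_=grab("scene"); st()
o=np.zeros((420,800,3),np.uint8); o[:, :430]=cv2.resize(f[200:420,165:390],(430,420)); o[:360,440:800]=cv2.resize(f2[165:255,300:390],(360,360),interpolation=cv2.INTER_CUBIC)
cv2.imwrite("pics/g1.png",cv2.convertScaleAbs(o,alpha=1.4))
E
```

```text
t 5.225 p [ 0.5602 -0.2059  0.0688] yaw 148.91 tilt 0.2 F [-1.02 -1.05  5.77] M [-0.1   0.12 -0.02] w 0.0098 q [-0.47  0.41  1.67 -0.    1.06 -1.5 ]
```

View pics/g1.png

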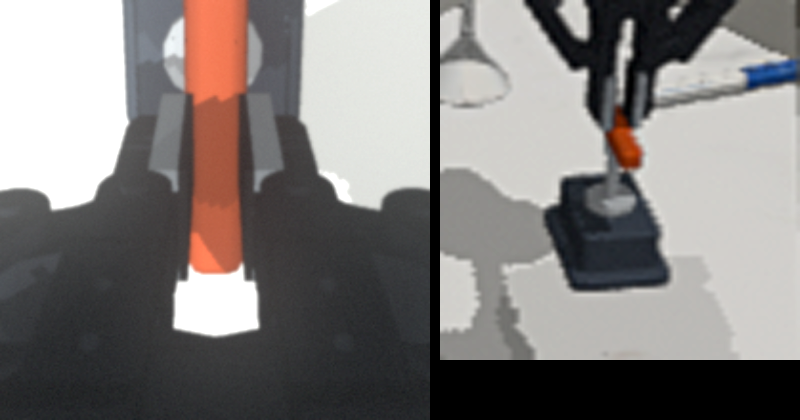

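The grip is good: the bar is centred between the pads with the collar visible below. Next, lift.

```bash
python3 -m crank '[[0,0,-0.02,0,0,0],[0,0,-0.05,0,0,0],[0,0,-0.09,0,0,0],[0,0,-0.13,0,0,0],[0,0,-0.14,0,0,0],[0,0,-0.14,0,0,0]]'
python3 -c "
from h import *
st(); plan([.5511,.1076,.205],160.6)"
```

```text
clock: 5.98
position: [0.5596, -0.2052, 0.2078]
ee_rot: [0.001, 0.268, 0.963, -0.001]
contact_force: [-1.0, 0.2, -1.6]
width: 0.0098
t 5.975 p [ 0.5596 -0.2052  0.2078] yaw 148.91 tilt 0.13 F [-0.96  0.23 -1.6 ] M [ 0.03 -0.    0.03] w 0.0098 q [-0.47  0.31  1.46 -0.    1.37 -1.5 ]
row [0.1688, 0.2635, 0.0024] [-0.04, 0.13, -11.69] len 0.313
```

```bash
python3 -m crank '[[0.02,0.03,0,0,0,-2],[0.045,0.07,0,0,0,-4],[0.07,0.11,0,0,0,-6],[0.1,0.155,0,0,0,-8],[0.125,0.195,0,0,0,-10],[0.15,0.235,0,0,0,-11.7],[0.164,0.256,0,0,0,-11.7],[0.1688,0.2635,0.001,0,0.1,-11.7],[0.1688,0.2635,0.002,0,0.1,-11.7],[0.1688,0.2635,0.0024,0,0.1,-11.7],[0.1688,0.2635,0.0024,0,0.1,-11.7]]'
python3 - <<'E'
from h import *
st(); plan([.5511,.1076,.205],160.6)
f,z,K,T=grab("wrist"); f2,z2,K2,T2=grab("scene"); f3,z3,K3,T3=grab("top"); st()
# shaft points seen in scene: steel between foot and bar
P=cloud(z2,K2,T2); m=(abs(P[...,0]-.55)<.03)&(abs(P[...,1]-.108)<.03)&(P[...,2]>.125)&(P[...,2]<.215)
for a,b in [(.135,.144),(.144,.15),(.15,.158),(.158,.164),(.165,.185),(.185,.21)]:
    q=P[m&(P[...,2]>a)&(P[...,2]<b)]
    if len(q): print(a,b,len(q),q.mean(0).round(4),q.min(0).round(4),q.max(0).round(4))
v,u=np.nonzero(m); print(u.min(),u.max(),v.min(),v.max())
cu,cv=int(u.mean()),int(v.mean())
o=np.zeros((420,800,3),np.uint8); o[:, :390]=cv2.resize(f[180:420,165:390],(390,420)); o[:400,400:800]=cv2.resize(f2[cv-30:cv+50,cu-40:cu+40],(400,400),interpolation=cv2.INTER_CUBIC)
cv2.imwrite("pics/g2.png",cv2.convertScaleAbs(o,alpha=1.4)); print(cu,cv)
E
```

```text
clock: 7.35
position: [0.5511, 0.1065, 0.2048]
ee_rot: [0.0, 0.169, 0.986, -0.001]
contact_force: [0.1, -0.1, -1.0]
width: 0.0101
t 7.35 p [0.5511 0.1065 0.2048] yaw 160.53 tilt 0.07 F [ 0.11 -0.13 -1.05] M [-0.03  0.06 -0.  ] w 0.0101 q [ 0.07  0.26  1.54 -0.    1.34 -1.16]
row [0.0004, 0.0011, -0.0002] [-0.06, 0.01, -0.07] len 0.001
t 7.5 p [0.5512 0.1069 0.2051] yaw 160.56 tilt 0.06 F [ 0.19 -0.52 -1.19] M [-0.01  0.05  0.01] w 0.0094 q [ 0.07  0.26  1.54 -0.    1.34 -1.16]
0.15 0.158 8 [0.5411 0.1087 0.156 ] [0.5377 0.1066 0.1535] [0.5475 0.111  0.1576]
0.158 0.164 20 [0.5448 0.1074 0.1606] [0.5385 0.1036 0.1587] [0.5524 0.1109 0.1633]
0.165 0.185 144 [0.5482 0.1067 0.1751] [0.5361 0.0908 0.1694] [0.5656 0.1195 0.1841]
0.185 0.21 35 [0.5497 0.1074 0.194 ] [0.5461 0.1031 0.185 ] [0.5556 0.1117 0.2092]
224 240 197 227
231 214
```

View pics/g2.png

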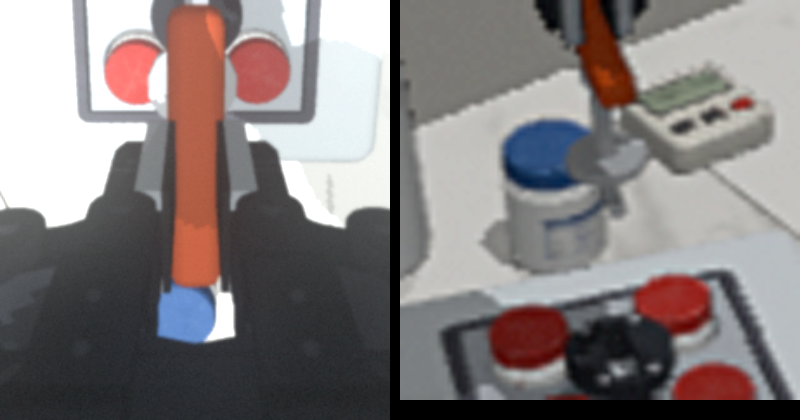

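The bar, collar and bridge line up laterally in the wrist image. I'll fit the collar from depth to check the shaft against the slot.

```bash
python3 - <<'E'
from h import *
from scipy.optimize import least_squares
for n in("wrist","scene","top"):
    f,z,K,T=load(n);P=cloud(z,K,T)
    m=(abs(P[...,0]-.551)<.03)&(abs(P[...,1]-.107)<.03)&(P[...,2]>.164)&(P[...,2]<.182)
    q=P[m]; print(n,m.sum()); 
    if m.sum()<20: continue
    h=cv2.convexHull((q[:,:2]*1e3).astype(np.float32))[:,0]
    r=least_squares(lambda p:np.hypot(h[:,0]-p[0],h[:,1]-p[1])-15,[551,107],loss="soft_l1"); print(r.x,np.abs(r.fun).round(1),np.median(q[:,2]))
    g=(abs(P[...,0]-.551)<.05)&(abs(P[...,1]-.107)<.05)&(P[...,2]>.21)&(P[...,2]<.24)
    hs=cv2.cvtColor(f,cv2.COLOR_BGR2HSV); g&=(hs[...,1]>130)&((hs[...,0]<18)|(hs[...,0]>172))
    if g.sum()>30: print("bar",g.sum(),cv2.minAreaRect((P[g][:,:2]*1e3).astype(np.float32)),np.median(P[g][:,2]))
# lateral: collar edges on wrist row
f,z,K,T=load("wrist");P=cloud(z,K,T)
for v in range(205,250,6): 
    u=np.nonzero((P[v,:,2]>.164)&(P[v,:,2]<.182)&(abs(P[v,:,0]-.551)<.03))[0]
    if len(u): print(v,u.min(),u.max(),(u.min()+u.max())/2)
E
```

```text
wrist 492
[551.38490338 106.10719227] [0.2 0.3 0.3 0.  0.3 0.1 0.5 0.3 0.3 0.2 0.4 0.3 0.2 0.3 0.1 0.3 0.1 0.4
 0.2 0.1 0.3 0.5] 0.17531489962582208
bar 4000 ((551.62890625, 107.44319152832031), (12.321144104003906, 72.373291015625), 70.30197143554688) 0.2295871794244061
scene 140
[550.60792355 105.40499692] [0.  0.8 0.7 0.6 0.9 0.6 0.  0.5 0.4 0.  0.5 0.6 0.5 0.4 0.6 1.1] 0.17504745138821984
bar 145 ((548.4740600585938, 108.21713256835938), (12.293153762817383, 68.11642456054688), 68.8519287109375) 0.2291145537577876
top 2
211 256 295 275.5
217 253 298 275.5
223 250 301 275.5
229 250 301 275.5
235 251 300 275.5
241 254 297 275.5
247 260 261 260.5
```

```bash
python3 -m crank '[[0.0011,0.0011,0.01,0,0,0],[0.0011,0.0011,0.03,0,0,0],[0.0011,0.0011,0.05,0,0,0],[0.0011,0.0011,0.06,0,0,0],[0.0011,0.0011,0.062,0,0,0],[0.0011,0.0011,0.062,0,0,0]]'
python3 - <<'E'
from h import *
f,z,K,T=grab("wrist");f2,*_=grab("scene");st()
o=np.zeros((420,800,3),np.uint8); o[:, :390]=cv2.resize(f[150:390,165:390],(390,420)); o[:400,400:800]=cv2.resize(f2[215:280,200:265],(400,400),interpolation=cv2.INTER_CUBIC)
cv2.imwrite("pics/g3.png",cv2.convertScaleAbs(o,alpha=1.6))
E
```

```text
clock: 8.25
position: [0.551, 0.1083, 0.1435]
ee_rot: [0.001, 0.169, 0.986, -0.0]
contact_force: [0.3, -0.4, -0.9]
width: 0.0096
t 8.35 p [0.5512 0.1083 0.1438] yaw 160.56 tilt 0.12 F [ 0.61 -0.14 -1.26] M [-0.04 -0.01 -0.02] w 0.01 q [ 0.07  0.3   1.64 -0.    1.2  -1.16]
```

View pics/g3.png

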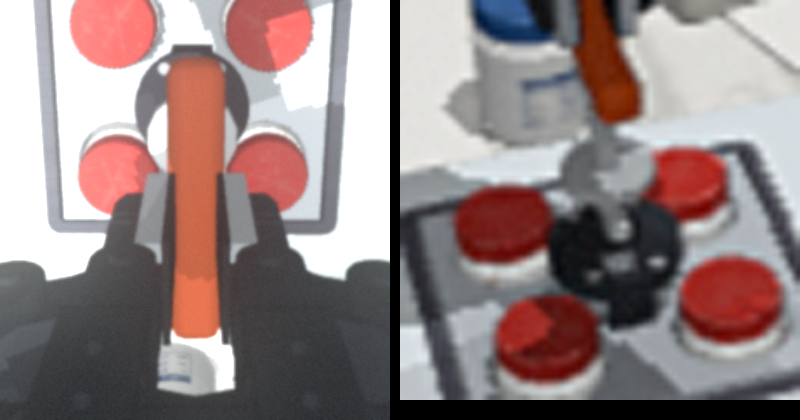

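The foot sits right over the slot, and the collar (centre about x 193) and bridge (about x 192) line up in the wrist crop. Next, lower gently.

```bash
python3 -m crank '[[0.0006,0,0.003,0,0,0],[0.0006,0,0.006,0,0,0],[0.0006,0,0.009,0,0,0],[0.0006,0,0.012,0,0,0],[0.0006,0,0.014,0,0,0],[0.0006,0,0.014,0,0,0]]'
python3 -c "
from h import *
st()"
```

```text
clock: 9.1
position: [0.5505, 0.1085, 0.1296]
ee_rot: [0.001, 0.169, 0.986, -0.0]
contact_force: [-0.2, -0.4, -1.3]
width: 0.0098
t 9.1 p [0.5505 0.1085 0.1296] yaw 160.56 tilt 0.1 F [-0.19 -0.35 -1.32] M [-0.01 -0.   -0.03] w 0.0098 q [ 0.07  0.31  1.66 -0.    1.17 -1.16]
```

```bash
python3 -m crank '[[0,0,0.003,0,0,0],[0,0,0.006,0,0,0],[0,0,0.0085,0,0,0],[0,0,0.0085,0,0,0],[0,0,0.0085,0,0,0]]'
python3 -c "
from h import *
st()"
```

```text
clock: 9.72
position: [0.5506, 0.1085, 0.1211]
ee_rot: [0.001, 0.169, 0.986, -0.0]
contact_force: [0.5, 0.2, -1.7]
width: 0.0097
t 9.725 p [0.5506 0.1085 0.1211] yaw 160.56 tilt 0.1 F [ 0.52  0.22 -1.65] M [ 0.05 -0.03  0.  ] w 0.0097 q [ 0.07  0.32  1.67 -0.    1.15 -1.16]
```

```bash
python3 -m crank '[[0,0,0.0008,0,0,0],[0,0,0.0015,0,0,0],[0,0,0.002,0,0,0],[0,0,0.002,0,0,0]]'
python3 -c "
from h import *
st()"
```

```text
clock: 10.22
position: [0.5509, 0.1084, 0.1198]
ee_rot: [0.001, 0.169, 0.986, -0.0]
contact_force: [-1.5, -1.2, 4.9]
width: 0.0097
t 10.225 p [0.5509 0.1084 0.1198] yaw 160.56 tilt 0.17 F [-1.51 -1.16  4.91] M [-0.11  0.17 -0.02] w 0.0097 q [ 0.07  0.32  1.68 -0.    1.14 -1.16]
```

The collar touches at TCP z of about 0.120, as expected, so the foot is fully through. I'll back off 1.2 mm and turn.

```bash
python3 -m crank '[[0,0,-0.0012,0,0,0],[0,0,-0.0012,0,0,8],[0,0,-0.0012,0,0,17],[0,0,-0.0012,0,0,26],[0,0,-0.0012,0,0,35],[0,0,-0.0012,0,0,44],[0,0,-0.0012,0,0,53],[0,0,-0.0012,0,0,62],[0,0,-0.0012,0,0,71],[0,0,-0.0012,0,0,80],[0,0,-0.0012,0,0,87],[0,0,-0.0012,0,0,90],[0,0,-0.0012,0,0,90],[0,0,-0.0012,0,0,90]]'
python3 -c "
from h import *
st()"
```

```text
clock: 11.98
position: [0.5507, 0.1084, 0.1207]
ee_rot: [0.001, 0.816, 0.578, 0.001]
contact_force: [-0.4, 0.7, -0.7]
width: 0.0099
t 11.975 p [0.5507 0.1084 0.1207] yaw 70.6 tilt 0.14 F [-0.38  0.7  -0.69] M [0.01 0.   0.01] w 0.0099 q [ 0.07  0.32  1.68 -0.    1.15  0.41]
```

```bash
python3 -m crank '[[0,0,-0.001,0,0,0],[0,0,-0.002,0,0,0],[0,0,-0.003,0,0,0],[0,0,-0.005,0,0,0],[0,0,-0.008,0,0,0],[0,0,-0.012,0,0,0],[0,0,-0.016,0,0,0],[0,0,-0.016,0,0,0],[0,0,-0.016,0,0,0]]' - 110
python3 -c "
from h import *
st(); plan([.5507,.1084,.222],70.6)"
```

```text
clock: 13.1
position: [0.5506, 0.1084, 0.1367]
ee_rot: [0.001, 0.816, 0.578, 0.001]
contact_force: [-0.0, 0.6, -6.7]
width: 0.0083
t 13.1 p [0.5506 0.1084 0.1367] yaw 70.6 tilt 0.13 F [-0.    0.62 -6.7 ] M [ 0.03  0.06 -0.02] w 0.0083 q [ 0.07  0.3   1.65 -0.    1.18  0.41]
row [-0.0, 0.0003, -0.0853] [0.13, 0.01, 0.0] len 0.085
```

The force is -6.7 N, the full weight of block plus key, with no jamming. I'll lift on.

```bash
python3 -m crank '[[0,0,-0.003,0,0,0],[0,0,-0.008,0,0,0],[0,0,-0.014,0,0,0],[0,0,-0.02,0,0,0],[0,0,-0.026,0,0,0],[0,0,-0.032,0,0,0],[0,0,-0.039,0,0,0],[0,0,-0.046,0,0,0],[0,0,-0.053,0,0,0],[0,0,-0.06,0,0,0],[0,0,-0.067,0,0,0],[0,0,-0.073,0,0,0],[0,0,-0.078,0,0,0],[0,0,-0.081,0,0,0],[0,0,-0.083,0,0,0],[0,0,-0.083,0,0,0],[0,0,-0.083,0,0,0],[0,0,-0.083,0,0,0]]'
python3 - <<'E'
from h import *
f,z,K,T=grab("scene");f2,*_=grab("wrist");st()
o=np.zeros((420,800,3),np.uint8); o[:,:420]=cv2.resize(f[130:340,130:340],(420,420)); o[:300,425:]=cv2.resize(f2,(375,300))
cv2.imwrite("pics/l1.png",cv2.convertScaleAbs(o,alpha=1.4))
P=cloud(z,K,T)
h=cv2.cvtColor(f,cv2.COLOR_BGR2HSV)
m=((h[...,0]<12)|(h[...,0]>170))&(h[...,1]>130)&(P[...,2]>.15)&(P[...,2]<.2)&(P[...,0]>.45)
n,l,s,c=cv2.connectedComponentsWithStats(m.astype(np.uint8))
for i in range(1,n):
    if s[i,4]>20: print(c[i].round(),s[i,4],np.median(P[l==i],0).round(4))
E
```

```text
clock: 15.35
position: [0.5503, 0.1085, 0.2195]
ee_rot: [0.001, 0.816, 0.578, 0.0]
contact_force: [-0.7, -0.9, -7.1]
width: 0.0079
t 15.45 p [0.5504 0.1085 0.2196] yaw 70.6 tilt 0.12 F [ 0.01 -0.51 -6.66] M [-0.01 -0.01  0.05] w 0.0083 q [ 0.07  0.25  1.52 -0.    1.37  0.41]
[243. 204.] 127 [0.5635 0.0712 0.1776]
[212. 210.] 158 [0.5817 0.1285 0.1778]
[251. 221.] 187 [0.5083 0.0928 0.1788]
[219. 227.] 195 [0.5276 0.1459 0.1791]
```

View pics/l1.png

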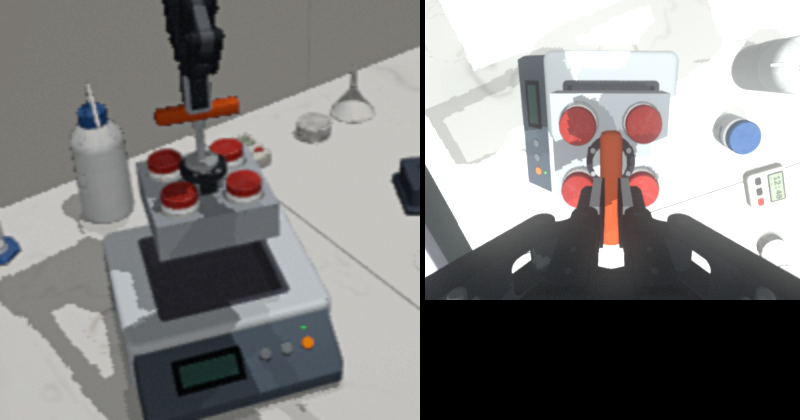

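The block hangs level, with all four jars seated and caps at z of about 0.178, so its underside is about 62 mm above the heater. I'll let it settle and hand in.

```bash
python3 -m crank '[[0,0,0,0,0,0],[0,0,0,0,0,0],[0,0,0,0,0,0],[0,0,0,0,0,0],[0,0,0,0,0,0],[0,0,0,0,0,0]]' && python3 -c "
from h import *
st(); print(job.sign_off())"
```

```text
clock: 16.2
position: [0.5504, 0.1085, 0.2196]
ee_rot: [0.001, 0.816, 0.578, 0.001]
contact_force: [0.3, 0.1, -6.5]
width: 0.0079
t 16.2 p [0.5504 0.1085 0.2196] yaw 70.6 tilt 0.13 F [ 0.33  0.07 -6.53] M [-0.01 -0.01  0.01] w 0.0079 q [ 0.07  0.25  1.52 -0.    1.37  0.41]
the job is handed in; nothing more can be done
None
```

I lifted the key from its holder, put its foot through the bridge slot, turned it 90° and raised the block about 97 mm. I handed the job in at 16.2 s with the block hanging from the gripped key; no verdict was reported.

**Last checks**
- The wrist force was steady at about -6.5 N, the full weight of block, jars and key. The arm was at rest.
- All four jars are in their wells, with caps at 0.178 to 0.179 m. That puts the block level, its underside about 62 mm above the heater, and the block centred over the well.
- No bystander was touched during the moves, though I did not measure their positions afterwards.

**Disagreements**
- The gripper reported an opening of 8 to 10 mm on the 14 mm bar, but the pictures and the held weight show a sound grip.
- Before insertion, my estimates of the key's offset from the slot differed by up to about 1.6 mm. I used a value in between, and the foot went in without resistance.

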